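# Load the vial magazine, lock its follower and close the cover

## Robot

A 6-joint arm with a two-finger parallel gripper is mounted at the origin on a cart in front of the work surface, level with it; the furniture and walls round the work are solid. World frame = base frame: x ahead of the robot, y to its left, z up, the work surface at z = 0. Lengths are in m, angles in rad, forces in N, time in s.
With the tool pointing down it reaches from about 0.375 to 0.975 m from the base axis. Payload 3.8 kg.
Tool frame: the origin (TCP) lies where the fingers leave the gripper's body, on its centre line; the fingertips stand 64 mm ahead of it and the grasp point (between the pads) lies 45 mm ahead of it (ctrl.grip_depth is the distance from the TCP to the grasp point, in m); z points along the fingers, y is the line along which they close (so a half turn about z gives the same grasp; the last joint's range is limited). The gripper opens to 88 mm and grips with 3 to 60 N. Pads are 18 mm wide; open, the fingers measure 123 mm over their backs; the gripper's body (75 mm by 187 mm) begins 45 mm behind the grasp point.
Start: joints at [1.152, 0.264, 1.604, -0, 1.274, -0.037], TCP at [0.251, 0.626, 0.303] pointing down, gripper open.
Joint ranges: [-2.63, 2.63], [-0.94, 2.18], [0.31, 2.57], [-1.31, 4.45], [0, 2.66], [-2.55, 2.55]. Speed limits (rad/s): [2.57, 2.57, 3.14, 3.14, 3.14, 3.14].

## Interface

Orientations are given as a rotation vector (axis times angle).
In Python, from rig import state, get_image, job, ctrl gives the robot as it stands.
- The arm moves only by the shell command python3 -m creep 'ROWS' [OPENING] [FORCE]. ROWS is JSON, a list of rows, each an object with "travel": the shift along the tool's x, y, z in units of 300 mm (1.0 is 300 mm), a list of three; "twist": the turn about the tool's z in units of 0.5 rad (1.0 is 0.5 rad). A call has 1 to 10 rows; each row is the pose to reach, as a shift and turn from the pose commanded when the call began, along the tool's axes at that moment; what a row does not reach only later rows make up. A row lasts 1/10 s, in which the tool goes at most 50 mm and 8.59 degrees, less where a joint would pass 70% of its speed; a pose out of reach is approached as far as the arm can. A call with a number of a shift or a turn outside -1 to 1 is refused whole. A call with a gripper value outside its range is refused whole. OPENING is the finger opening in mm, from 0 to 88.1, set as the call begins (- or left out, the last holds). The fingers move at their own pace and stop on an object; FORCE is the grip in N (left out, the last holds). Time passes only in rows, so rows that repeat a pose let the fingers close. It gives the time, the measured TCP pose, the force, the opening and the grip force at its end, in the units of the state.
- state(): the state, without advancing time (a new reading comes with each control period).
- get_image(name): name is "scene" or "top" or "wrist"; returns a dict with "color" (400x640x3 uint8, red, green, blue), "vertical_fov" (degrees; the focal length in pixels is half the picture's height over the tangent of half this angle, whatever the lens; pixels are square), "cx", "cy" (the principal point, pixels), "world_from_camera" (4x4, takes a point from camera to world coordinates); the wrist camera has in their place "tool_from_camera" (4x4, takes a point from camera to tool coordinates, whose origin is the TCP and whose axes are the flange's). Camera axes: x right, y down, z forward; pixel columns grow to the right and rows downward; lengths in m; the calibration is good to about 2 mm. A picture is of the moment at which its call begins: read the wrist's pose just before it. There is no depth.
- job.close_job(): hands the job in; it is judged then, once.
The state is a dict: "time": time; "q": joint angles; "qvel": joint speeds; "effort": joint torques, N m; "tcp_pos": TCP position; "eef_rot": TCP orientation; "force": force on the tool from outside, world axes, zero at the start; "moment": the same for the moment, N m; "finger_gap": finger opening in m; "gripper_force": force on a finger pad.
Only numpy, scipy, OpenCV 4.12 (cv2) and the standard library are available. Lean on these libraries where they do the work, as an engineer would, in place of code of your own. Each camera call takes 0.05 s, during which the arm holds its last target. There are 200 camera calls.

## Task

Load the vial magazine: its telescoping follower stands forward in the track, so twist its lever upright to unlock it and slide it back, stand all the slim white-capped vials from the loose rack upright in the track in one row from the end stop, slide the follower up close behind the last vial and twist the lever fully down again into the notch there, so that it is locked and holds the row together. Last of all, slide the clear cover over the vials until its tab clicks, and leave the two wide jars where they are.

Things in the scene. Friction and masses are not known exactly. Their poses are not given: they have to be found in the camera images.
- magazine: vial magazine fixed to the bench: base plate 464 x 64 x 6 mm, its length along its own y, robot side -x, z up. Origin on the bench at the middle of the track's width, at the inner face of its end stop. Vials stand in the track from y = 0 on. The cover is parked at y = -0.16 to -0.005; the sleeve with the lever is at y = 0.138 to 0.292
- end_stop (a point): on the track floor (6 mm above the bench) at the end stop. The track runs from here about 0.15 m along the magazine's y, 36 mm wide between side walls whose tops are 41 mm above the bench. Vials stand upright in it one behind another, 30 mm apart, the first against the stop (centre y = 0.015), at most four
- follower (a joint): how far (m) the telescoping follower is drawn out of its sleeve toward the vials (-y of the magazine); 0 = fully back, its face then at y = 0.154; starts locked at 0.12, in the way of loading. Notches at 0, 0.03, 0.06, 0.09, 0.12 (3 mm play either way); the last four put the face 4 mm behind a row of 4, 3, 2, 1 vials. It slides with about 3 N, more when pushing vials along the track
- lever (a joint): twist (rad) of the follower's inner tube; its axis is along the magazine's y at x = 0, 40 mm above the bench. 0 = lever leaning 40 degrees toward the robot (magazine -x), down in a notch: locked. 0.70 = upright in the long slot: unlocked; slides freely only above 0.6. Limit 0.75. Stays where it is left; about 1 N at the knob
- lever_knob (a point): centre of the black barrel knob on the lever, 22 mm in diameter, 26 mm long along the magazine's y, flat ends. It is at y = 0.274 minus the follower's value, 68 mm from the tube's axis: 92 mm above the bench when locked, 108 mm upright. The gate plate below it is 65 mm above the bench. Can be pinched from above on its flat ends; it turns between the fingers as the lever twists
- cover (a joint): how far (m) the clear cover has slid along the magazine's +y over the vials; 0 = fully open; starts at 0 to 0.02; takes about 2 N. From about 0.135 its spring tab (robot side) rides up a ledge (about 6 N more) and clicks down behind it at 0.153 to 0.156; end stop at 0.158. Once clicked it cannot be drawn back
- cover_grip (a point): centre of the ribbed grip block on top of the cover: 34 mm along the magazine's y, 24 mm across, 26 mm high; this point is 115 mm above the bench. The cover is 135 mm long (67 mm to either side of the block's middle), 50 mm wide, its roof 100 mm above the bench
- rack_mid (a point): loose grey rack in front of the magazine that the vials stand in at the start: 231 mm along its own y, 45 mm wide, 39 mm high, 0.9 kg; this is its centre. Four square pockets 31 mm wide in a row along y, 60 mm apart, pocket floor 5 mm above the bench; some are empty. It may stay where it is or be moved
- wide_jar_mid (a point): bystander: jar with a wide white cap, 50 mm across, 77 mm tall; its centre
- front_jar_mid (a point): bystander: jar with a red cap, 48 mm across, 70 mm tall; its centre
- place1 (a point): middle height of the vial that stands first from the end stop (fixed to the magazine, x = 0, y = 0.016, 48 mm above the bench)
- place2 (a point): middle height of the vial that stands second from the end stop (fixed to the magazine, x = 0, y = 0.046, 48 mm above the bench)
- place3 (a point): middle height of the vial that stands third from the end stop (fixed to the magazine, x = 0, y = 0.076, 48 mm above the bench)
- place4 (a point): middle height of the vial that stands fourth from the end stop (fixed to the magazine, x = 0, y = 0.106, 48 mm above the bench)
- vial_06_mid (a point): screw-capped sample vial, 30 mm across the white cap, 28 mm body, 84 mm tall, cap covers the top 17 mm; this point is its centre, 42 mm above its foot; z up its axis; starts upright in a pocket of the rack; may be absent (None)
- vial_07_mid (a point): screw-capped sample vial, 30 mm across the white cap, 28 mm body, 84 mm tall, cap covers the top 17 mm; this point is its centre, 42 mm above its foot; z up its axis; starts upright in a pocket of the rack; may be absent (None)
- vial_08_mid (a point): screw-capped sample vial, 30 mm across the white cap, 28 mm body, 84 mm tall, cap covers the top 17 mm; this point is its centre, 42 mm above its foot; z up its axis; starts upright in a pocket of the rack; may be absent (None)
- vial_09_mid (a point): screw-capped sample vial, 30 mm across the white cap, 28 mm body, 84 mm tall, cap covers the top 17 mm; this point is its centre, 42 mm above its foot; z up its axis; starts upright in a pocket of the rack; may be absent (None)
- vial_06: the same vial as vial_06_mid; origin at the centre of its foot
- vial_07: the same vial as vial_07_mid; origin at the centre of its foot
- vial_08: the same vial as vial_08_mid; origin at the centre of its foot
- vial_09: the same vial as vial_09_mid; origin at the centre of its foot
Not all that is in view belongs to the job. Leave any black or orange look-alike of the vial_09 alone.

How it is judged:
By the outcome, as a careful person would: the job done as asked, in the order asked, and still so for the second after the job is handed in, with the robot touching nothing.
Of vial_06, vial_07, vial_08, vial_09 only 2 to 4 are there at a start; the rules pass over those that are not, and their reading is None.
At some moment in a run one of vial_rack may be knocked a few centimetres aside while the robot is not near it.
Once in a run the grip may slacken for a moment while it holds something.
It also fails if it takes over 210 s, if anything falls off the work surface, if the arm or the gripper's body presses on something with over 40 N, if the wrist force passes 120 N, or if a joint passes its speed limit or range.

## Working session

There is one attempt and no reset: what is moved stays moved. The work goes in short steps, Python scripts to look and compute and a shell command to move; the robot and the scene stay as the last step left them, time stands still between calls to the robot, and variables do not carry over. Pictures are saved under pics/ and viewed, at most 15 in all, crops included, and the job is handed in when it is done.

```bash
mkdir -p pics; ls; cat > h.py <<'E'
import numpy as np, cv2
from scipy.spatial.transform import Rotation as R
from rig import state, get_image, job, ctrl
def snap(name,fn=None):
    s=state(); im=get_image(name)
    if name=='wrist':
        T=np.eye(4);T[:3,:3]=R.from_rotvec(s['eef_rot']).as_matrix();T[:3,3]=s['tcp_pos']
        im['W']=T@np.array(im['tool_from_camera'])
    else: im['W']=np.array(im['world_from_camera'])
    if fn: cv2.imwrite(fn,im['color'][:,:,::-1])
    return im
def f(im): return im['color'].shape[0]/2/np.tan(np.radians(im['vertical_fov'])/2)
def ray(im,u,v,z):
    d=im['W'][:3,:3]@np.array([(u-im['cx'])/f(im),(v-im['cy'])/f(im),1]);o=im['W'][:3,3]
    return o+d*(z-o[2])/d[2]
def proj(im,p):
    c=np.linalg.inv(im['W'])@np.r_[p,1]; return c[:2]/c[2]*f(im)+[im['cx'],im['cy']]
E
python3 - <<'E'
from h import *
for n in ['scene','top','wrist']:
    im=snap(n,f'pics/{n}0.png'); print(n,im['vertical_fov'],im['cx'],im['cy'],im['W'].round(3).tolist(),[k for k in im])
print(state()); print(ctrl.grip_depth)
E
```

```text
pics
scene 51.27838491452667 319.8423758156505 199.64728191385905 [[0.505, -0.538, 0.675, -0.251], [-0.863, -0.327, 0.384, -0.472], [0.014, -0.777, -0.63, 0.814], [0.0, 0.0, 0.0, 1.0]] ['color', 'vertical_fov', 'cx', 'cy', 'world_from_camera', 'W']
top 57.337999872680186 319.4881688089761 200.86104871799793 [[-0.025, -0.986, 0.162, 0.341], [-0.999, 0.03, 0.023, -0.029], [-0.027, -0.161, -0.987, 1.107], [0.0, 0.0, 0.0, 1.0]] ['color', 'vertical_fov', 'cx', 'cy', 'world_from_camera', 'W']
wrist 60.52095411580035 319.1922141190741 203.4465426544045 [[0.372, 0.891, 0.262, 0.183], [0.928, -0.356, -0.107, 0.653], [-0.002, 0.283, -0.959, 0.384], [0.0, 0.0, 0.0, 1.0]] ['color', 'vertical_fov', 'cx', 'cy', 'tool_from_camera', 'W']
{'time': 0.15, 'q': array([ 1.15210924e+00,  2.64573464e-01,  1.60504277e+00, -1.30094321e-05,
        1.27370324e+00, -3.69207350e-02]), 'qvel': array([-8.26300735e-06, -9.61296995e-05, -2.28345212e-03,  1.25091940e-03,
       -1.43282684e-03, -1.25842397e-03]), 'effort': array([ 1.81630963e-03, -5.02845669e+01, -3.57470512e+01,  7.28847133e-02,
        2.49840628e-02, -9.51133597e-05]), 'tcp_pos': array([0.25131938, 0.6260012 , 0.30168787]), 'eef_rot': array([-5.95964338e-01, -3.08416112e+00,  2.64649984e-03]), 'force': array([ 0.37529817, -0.10125272,  1.07817484]), 'moment': array([ 0.0417616 , -0.04791503, -0.03953939]), 'gripper_force': 0.0, 'finger_gap': 0.08802492834552392}
0.0453
```

View pics/scene0.png

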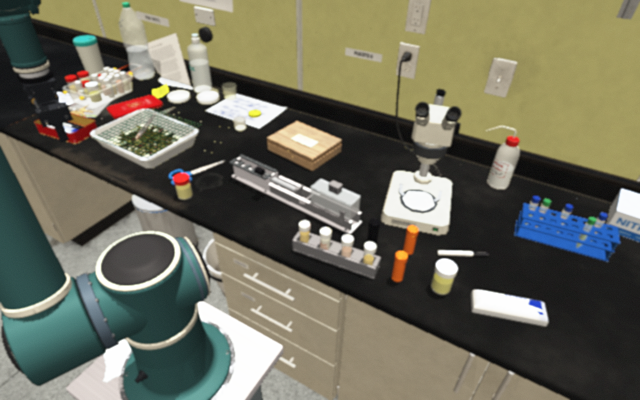

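View pics/top0.png

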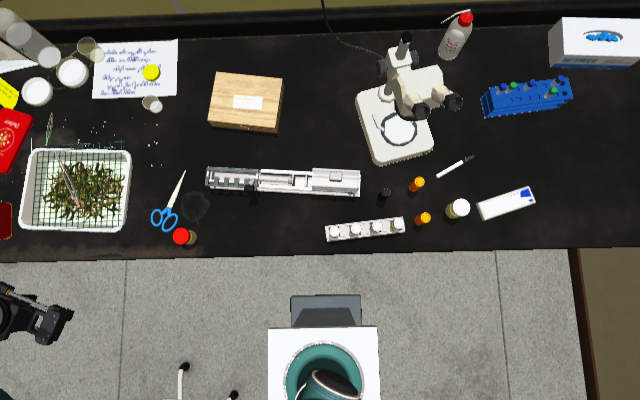

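```bash
python3 - <<'E'
from h import *
a=cv2.imread('pics/top0.png')[155:250,190:450]
cv2.imwrite('pics/topc.png',cv2.resize(a,None,fx=3,fy=3,interpolation=cv2.INTER_CUBIC))
im=snap('top')
for n,u,v,z in [('magL',206,180,.05),('magR',361,183,.05),('grip',337,177,.115),('v1',334,232,.09),('v4',396,225,.09),('capw',458,208,.077),('red',181,237,.07)]: print(n,ray(im,u,v,z).round(3))
E
```

```text
magL [0.588 0.332 0.05 ]
magR [ 0.564 -0.128  0.05 ]
grip [ 0.57  -0.056  0.115]
v1 [ 0.419 -0.043  0.09 ]
v4 [ 0.434 -0.216  0.09 ]
capw [ 0.478 -0.394  0.077]
red [0.419 0.393 0.07 ]
```

View pics/topc.png

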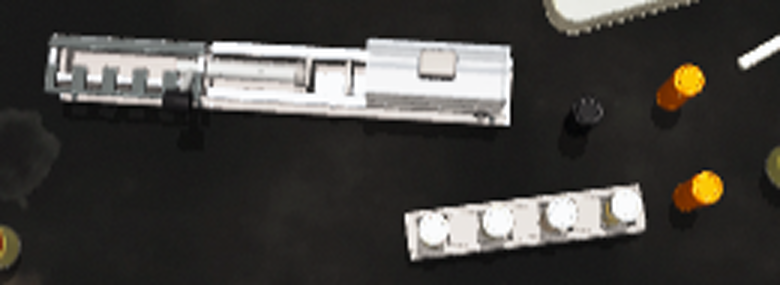

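Top view: the four white-capped vials are in the rack at (334,232), (355,229), (377,226) and (397,223). Things that could be mistaken for them: the black look-alike (385,193), orange ones (417,184) and (424,218), the wide white-cap jar (458,208) and the red jar (181,237). The rack's four are the ones I want. The lever knob is at about (249,188). I'll go above the magazine for a close look.

```bash
python3 -m creep '[{"travel":[-0.8,-0.62,0],"twist":0},{"travel":[-0.8,-0.62,0],"twist":0},{"travel":[-0.8,-0.62,0],"twist":0},{"travel":[-0.8,-0.62,0],"twist":0},{"travel":[-0.8,-0.62,0],"twist":0},{"travel":[-0.8,-0.62,0],"twist":0},{"travel":[-0.8,-0.62,0],"twist":0}]' 
python3 -m creep '[{"travel":[-0.8,-0.62,0],"twist":-0.66},{"travel":[-0.8,-0.62,0],"twist":-0.66},{"travel":[-0.8,-0.62,0],"twist":-0.66},{"travel":[-0.8,-0.62,0],"twist":-0.66},{"travel":[-0.8,-0.62,0],"twist":-0.66},{"travel":[-0.8,-0.62,0],"twist":-0.66},{"travel":[-0.8,-0.62,0],"twist":-0.66},{"travel":[-0.8,-0.62,0],"twist":-0.66},{"travel":[-0.8,-0.62,0],"twist":-0.66}]' 48
python3 - <<'E'
from h import *
im=snap('wrist','pics/w1.png'); s=state(); print(s['tcp_pos'],s['eef_rot'],s['q'],im['W'])
E
```

```text
time: 0.9
tcp_pos: [0.407, 0.3601, 0.3026]
eef_rot: [0.604, 3.082, -0.003]
force: [-0.8, 0.5, -0.5]
finger_gap: 0.0886
gripper_force: 0.0
time: 1.8
tcp_pos: [0.5578, 0.1035, 0.3024]
eef_rot: [-0.081, -3.139, -0.001]
force: [0.0, -0.0, -0.1]
finger_gap: 0.0479
gripper_force: 0.0
[0.55760295 0.10392855 0.30243138] [-7.94545564e-02 -3.13957323e+00 -1.24651110e-03] [ 1.39893533e-01  6.14859261e-02  1.83805826e+00  1.00318232e-03
  1.24291822e+00 -1.38062219e+00] [[ 0.05120956  0.95828323  0.28119535  0.4847982 ]
 [ 0.99868739 -0.04943175 -0.01341672  0.10656113]
 [ 0.00104296  0.28151331 -0.95955676  0.38534155]
 [ 0.          0.          0.          1.        ]]
```

View pics/w1.png

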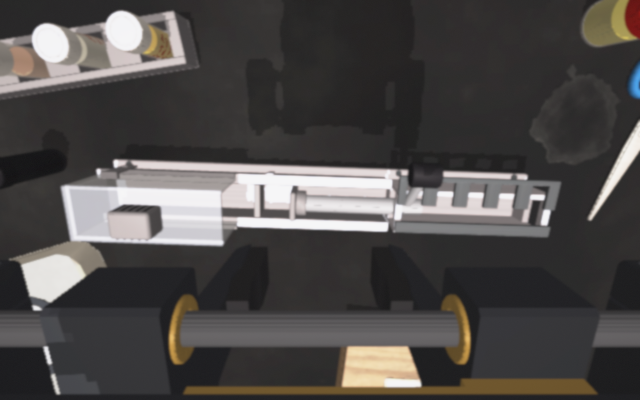

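Wrist view: knob (426,175), gate plate right end (557,184)-(548,233), far rail edge of sleeve (397,232), grip block top (134,220), end stop (258,197), follower face (293,204).

```bash
python3 - <<'E'
from h import *
a=cv2.imread('pics/w1.png')
cv2.imwrite('pics/w1c.png',cv2.resize(a[145:250,50:570],None,fx=1.53,fy=1.53*2,interpolation=cv2.INTER_CUBIC))
im=snap('wrist')
for n,u,v,z in [('knob',426,175,.092),('plateR near',557,183,.065),('plateR far',549,233,.065),('plateL far',393,230,.065),('gripblock top',134,213,.128),('stop',262,197,.041),('face',293,204,.04),('farwall R',387,227,.041),('farwall L',237,222,.041),('nearwall R',387,183,.041),('nearwall L',240,178,.041)]: print(n,ray(im,u,v,z).round(4))
E
```

```text
knob [0.5495 0.1971 0.092 ]
plateR near [0.5696 0.331  0.065 ]
plateR far [0.6208 0.3305 0.065 ]
plateL far [0.6098 0.1746 0.065 ]
gripblock top [ 0.5605 -0.0429  0.128 ]
stop [0.5756 0.0431 0.041 ]
face [0.5851 0.0746 0.04  ]
farwall R [0.6154 0.1732 0.041 ]
farwall L [0.6017 0.0138 0.041 ]
nearwall R [0.5672 0.173  0.041 ]
nearwall L [0.5543 0.0225 0.041 ]
```

View pics/w1c.png

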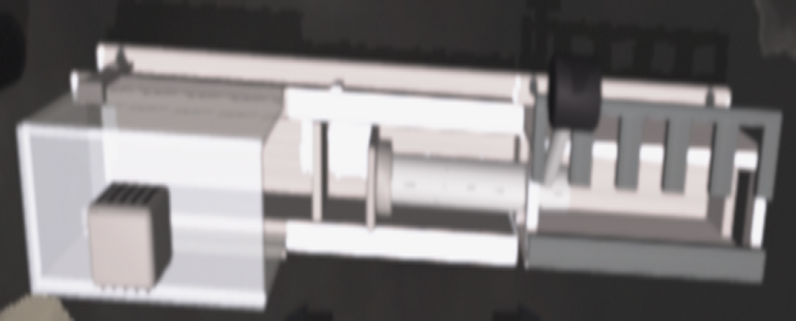

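```bash
cat >> h.py <<'E'
O=np.array([0.5806,0.040]); TH=0.08
def mag(x,y,z): 
    c,s=np.cos(TH),np.sin(TH); return np.array([O[0]+c*x+s*y,O[1]-s*x+c*y,z])
def go(p,ang=None):
    "units to bring grasp point to p and tool y to direction ang (rad, world, mod pi)"
    s=state(); M=R.from_rotvec(s['eef_rot']).as_matrix()
    d=np.array(p)-(np.array(s['tcp_pos'])+M[:,2]*ctrl.grip_depth)
    t=0
    if ang is not None:
        a=np.arctan2(M[1,1],M[0,1]); w=(ang-a+np.pi/2)%np.pi-np.pi/2; t=-w/0.5
    print('travel',(M.T@d/0.3).round(3),'twist',round(t,3),'q6',round(s['q'][5],2))
MY=np.pi/2-TH
E
python3 - <<'E'
from h import *
go(mag(-.0437,.154,.15),MY);go(mag(-.0437,.154,.092),MY)
E
```

```text
travel [0.042 0.308 0.358] twist 0.06 q6 -1.38
travel [0.042 0.307 0.551] twist 0.06 q6 -1.38
```

```bash
python3 -m creep '[{"travel":[0.042,0.308,0.3],"twist":0.06},{"travel":[0.042,0.308,0.3],"twist":0.06},{"travel":[0.042,0.308,0.3],"twist":0.06},{"travel":[0.042,0.308,0.3],"twist":0.06},{"travel":[0.042,0.308,0.3],"twist":0.06},{"travel":[0.042,0.308,0.3],"twist":0.06}]'
python3 - <<'E'
from h import *
im=snap('wrist','pics/w2.png'); go(mag(-.0437,.154,.092),MY); print(proj(im,mag(-.0437,.154,.092)))
E
```

```text
time: 2.5
tcp_pos: [0.5511, 0.1956, 0.2143]
eef_rot: [0.127, 3.137, 0.001]
force: [-0.2, -0.5, 0.5]
finger_gap: 0.048
gripper_force: 0.0
travel [0.008 0.005 0.258] twist -0.003 q6 -1.19
[321.97119502 219.38729489]
```

View pics/w2.png

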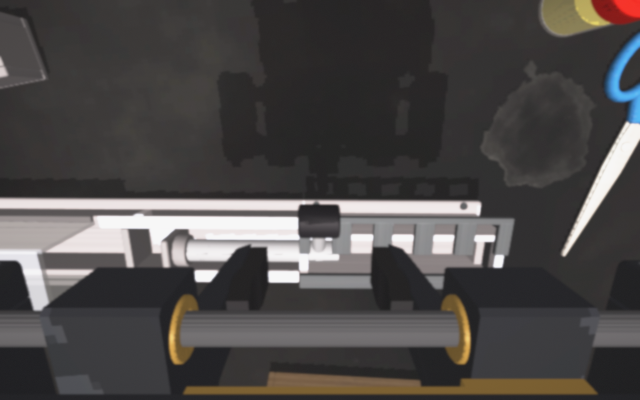

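The knob sits at (319,221), and my model predicted (322,219). I'll descend and pinch, then twist along the arc.

```bash
python3 -m creep '[{"travel":[0.008,0,0.15],"twist":0},{"travel":[0.008,0,0.256],"twist":0},{"travel":[0.008,0,0.256],"twist":0}]'
python3 -m creep '[{"travel":[0,0,0],"twist":0},{"travel":[0,0,0],"twist":0},{"travel":[0,0,0],"twist":0},{"travel":[0,0,0],"twist":0},{"travel":[0,0,0],"twist":0}]' 20 12
python3 - <<'E'
from h import *
for p in [(-.0344,.154,.0987),(-.0233,.154,.1039),(-.0118,.154,.107),(0,.154,.108),(0,.214,.108),(0,.274,.108)]: go(mag(*p))
E
```

```text
time: 2.85
tcp_pos: [0.5456, 0.1937, 0.1326]
eef_rot: [-0.13, -3.132, 0.004]
force: [0.2, -0.4, -0.5]
finger_gap: 0.048
gripper_force: 0.0
time: 3.35
tcp_pos: [0.5499, 0.1958, 0.1384]
eef_rot: [0.128, 3.135, 0.002]
force: [0.5, -0.4, 7.2]
finger_gap: 0.0257
gripper_force: 12.0
travel [-0.028  0.004 -0.019] twist 0 q6 -1.19
travel [-0.065  0.004 -0.036] twist 0 q6 -1.19
travel [-0.104  0.004 -0.046] twist 0 q6 -1.19
travel [-0.143  0.004 -0.049] twist 0 q6 -1.19
travel [-0.143  0.204 -0.049] twist 0 q6 -1.19
travel [-0.142  0.404 -0.049] twist 0 q6 -1.19
```

```bash
python3 -m creep '[{"travel":[-0.028,0.002,-0.019],"twist":0},{"travel":[-0.065,0.002,-0.036],"twist":0},{"travel":[-0.104,0.003,-0.046],"twist":0},{"travel":[-0.145,0.003,-0.049],"twist":0},{"travel":[-0.145,0.003,-0.049],"twist":0},{"travel":[-0.145,0.003,-0.049],"twist":0}]'
python3 -m creep '[{"travel":[0,0.08,0],"twist":0},{"travel":[0,0.16,0],"twist":0},{"travel":[0,0.24,0],"twist":0},{"travel":[0,0.32,0],"twist":0},{"travel":[0,0.39,0],"twist":0},{"travel":[0,0.39,0],"twist":0},{"travel":[0,0.4,0],"twist":0},{"travel":[0,0.4,0],"twist":0}]'
python3 - <<'E'
from h import *
go(mag(0,.274,.108),MY)
im=snap('top');a=im['color'][155:250,190:450,::-1]
cv2.imwrite('pics/top2.png',cv2.resize(a,None,fx=3,fy=3,interpolation=cv2.INTER_CUBIC))
E
```

```text
time: 3.95
tcp_pos: [0.5931, 0.1927, 0.1517]
eef_rot: [0.128, 3.136, 0.0]
force: [0.8, -1.8, 5.1]
finger_gap: 0.0255
gripper_force: 12.0
time: 4.75
tcp_pos: [0.6021, 0.3129, 0.1516]
eef_rot: [0.128, 3.137, 0.003]
force: [1.3, 1.6, 5.4]
finger_gap: 0.0258
gripper_force: 12.0
travel [-0.001  0.001 -0.006] twist -0.003 q6 -1.05
```

```bash
python3 -m creep '[{"travel":[0,0,0],"twist":0},{"travel":[0,0,0],"twist":0},{"travel":[0,0,0],"twist":0},{"travel":[0,0,-0.15],"twist":0},{"travel":[0,0,-0.3],"twist":0},{"travel":[0,0,-0.45],"twist":0},{"travel":[0,0,-0.45],"twist":0}]' 50
python3 -m creep '[{"travel":[0.3,-0.7,0],"twist":1},{"travel":[0.3,-0.7,0],"twist":1},{"travel":[0.3,-0.7,0],"twist":1},{"travel":[0.3,-0.7,0],"twist":1},{"travel":[0.3,-0.7,0],"twist":1},{"travel":[0.3,-0.7,0],"twist":1},{"travel":[0.3,-0.7,0],"twist":1}]'
python3 - <<'E'
from h import *
go([.43,-.12,.255],-TH)
E
```

```text
time: 5.5
tcp_pos: [0.6044, 0.3137, 0.2942]
eef_rot: [0.128, 3.127, 0.01]
force: [-0.0, 1.1, 1.6]
finger_gap: 0.0504
gripper_force: 0.0
time: 6.2
tcp_pos: [0.4941, 0.1101, 0.285]
eef_rot: [-0.903, -3.008, -0.0]
force: [0.5, 0.6, -0.5]
finger_gap: 0.05
gripper_force: 0.0
travel [-0.244 -0.758 -0.051] twist 2.135 q6 -0.82
```

View pics/top2.png

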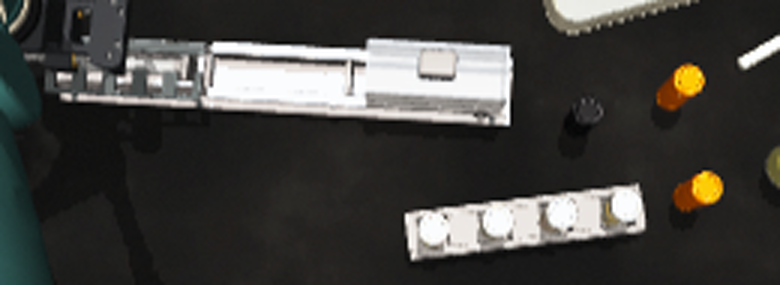

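The follower is back: the track is empty right up to the sleeve, and the end stop is at crop (350,75). Next I'll turn and look over the rack.

```bash
python3 -m creep '[{"travel":[-0.244,-0.758,-0.05],"twist":1},{"travel":[-0.244,-0.758,-0.05],"twist":1},{"travel":[-0.244,-0.758,-0.05],"twist":1},{"travel":[-0.244,-0.758,-0.05],"twist":1},{"travel":[-0.244,-0.758,-0.05],"twist":1},{"travel":[-0.244,-0.758,-0.05],"twist":1},{"travel":[-0.244,-0.758,-0.05],"twist":1}]' 44
python3 -m creep '[{"travel":[0,0,0],"twist":1},{"travel":[0,0,0],"twist":1},{"travel":[0,0,0],"twist":1},{"travel":[0,0,0],"twist":1},{"travel":[0,0,0],"twist":1.0},{"travel":[0,0,0],"twist":1.0}]'
python3 - <<'E'
from h import *
go([.43,-.12,.255],-TH)
im=snap('wrist','pics/w3.png')
E
```

```text
time: 6.9
tcp_pos: [0.4314, -0.1197, 0.3004]
eef_rot: [-1.619, -2.691, -0.001]
force: [-0.1, -0.3, 0.4]
finger_gap: 0.044
gripper_force: 0.0
time: 7.5
tcp_pos: [0.4313, -0.1183, 0.3003]
eef_rot: [-2.229, -2.213, -0.0]
force: [-0.5, 0.7, -0.7]
finger_gap: 0.0443
gripper_force: 0.0
travel [-0.006 -0.004 -0.   ] twist 0.146 q6 -0.32
```

View pics/w3.png

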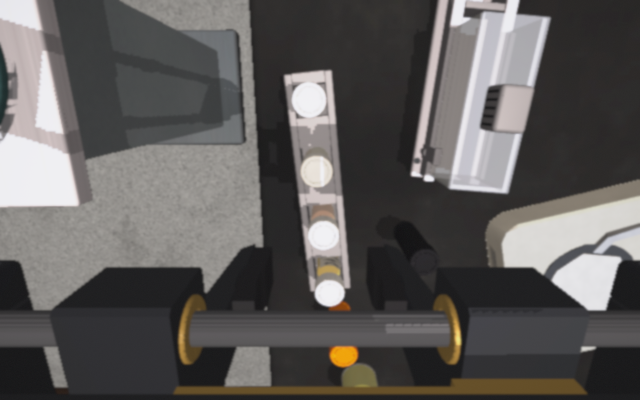

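The caps are at (309,99), (316,171), (323,235) and (330,292). The second looks creamier than the others, so I'll check the colours and positions.

```bash
python3 - <<'E'
from h import *
im=snap('wrist'); c=im['color']
m=((c.min(2)>175)&(c.max(2).astype(int)-c.min(2)<75)).astype(np.uint8); m[:,:280]=0;m[:,360:]=0
for u,v in [(309,99),(316,171),(323,235),(330,292)]:
    p=np.zeros_like(m);cv2.circle(p,(u,v),24,1,-1)
    print(c[v-6:v+6,u-6:u+6].reshape(-1,3).mean(0).round(), ray(im,u,v,.089).round(4))
a=c[60:320,270:370,::-1]; cv2.imwrite('pics/w3c.png',cv2.resize(a,None,fx=2.2,fy=2.2,interpolation=cv2.INTER_CUBIC))
r=ray(im,309,99,.089); go([r[0],r[1],.14],-TH); go([r[0],r[1],.078],-TH)
E
```

```text
[241. 240. 243.] [ 0.423  -0.0434  0.089 ]
[233. 228. 221.] [ 0.4281 -0.1034  0.089 ]
[241. 241. 244.] [ 0.434  -0.1632  0.089 ]
[241. 241. 243.] [ 0.4405 -0.2223  0.089 ]
travel [ 0.251 -0.029  0.384] twist 0.143 q6 -0.32
travel [ 0.251 -0.029  0.591] twist 0.143 q6 -0.32
```

View pics/w3c.png

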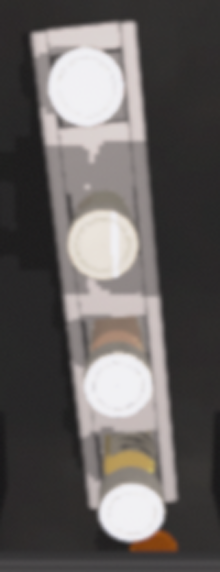

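All four caps are white; the second is just in the arm's shadow. Picking vial 1.

```bash
python3 -m creep '[{"travel":[0.251,-0.029,0.2],"twist":0.143},{"travel":[0.251,-0.029,0.38],"twist":0.143},{"travel":[0.251,-0.029,0.38],"twist":0.143},{"travel":[0.251,-0.029,0.48],"twist":0.143},{"travel":[0.251,-0.029,0.588],"twist":0.143},{"travel":[0.251,-0.029,0.588],"twist":0.143},{"travel":[0.251,-0.029,0.588],"twist":0.143}]'
python3 -m creep '[{"travel":[0,0,0],"twist":0},{"travel":[0,0,0],"twist":0},{"travel":[0,0,0],"twist":0},{"travel":[0,0,0],"twist":0},{"travel":[0,0,-0.1],"twist":0},{"travel":[0,0,-0.18],"twist":0},{"travel":[0,0,-0.18],"twist":0}]' 20 25
python3 - <<'E'
from h import *
go(mag(0,.018,.135),-TH);go(mag(0,.018,.078),-TH)
E
```

```text
time: 8.3
tcp_pos: [0.4227, -0.0442, 0.1242]
eef_rot: [-2.31, -2.128, 0.001]
force: [-0.2, 0.1, 0.2]
finger_gap: 0.044
gripper_force: 0.0
time: 9.0
tcp_pos: [0.4254, -0.0448, 0.1818]
eef_rot: [2.307, 2.124, 0.007]
force: [0.2, -0.3, -0.3]
finger_gap: 0.0287
gripper_force: 25.0
travel [0.385 0.491 0.008] twist -0.005 q6 -0.08
travel [0.385 0.49  0.198] twist -0.005 q6 -0.08
```

```bash
python3 -m creep '[{"travel":[0.13,0.16,0],"twist":0},{"travel":[0.26,0.33,0],"twist":0},{"travel":[0.385,0.49,0],"twist":0},{"travel":[0.385,0.49,0],"twist":0},{"travel":[0.385,0.49,0],"twist":0},{"travel":[0.385,0.49,0],"twist":0}]'
python3 - <<'E'
from h import *
go(mag(0,.018,.0795),-TH); print(state()['finger_gap'])
im=snap('wrist','pics/w4.png')
E
```

```text
time: 9.6
tcp_pos: [0.5782, 0.059, 0.1765]
eef_rot: [-2.309, -2.128, 0.004]
force: [0.1, 0.3, -0.5]
finger_gap: 0.0288
gripper_force: 25.0
travel [-0.002  0.014  0.172] twist -0.003 q6 0.14
0.028778492678547374
```

View pics/w4.png

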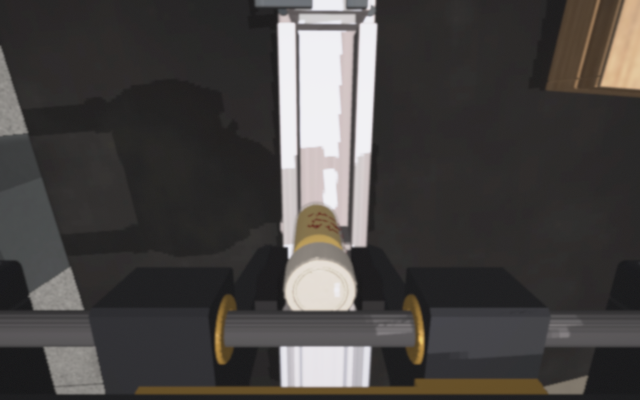

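```bash
python3 - <<'E'
from h import *
im=snap('wrist'); c=im['color'].astype(int).sum(2)
import numpy as np
def tomag(p): d=p[:2]-O; cc,s=np.cos(TH),np.sin(TH); return np.array([cc*d[0]-s*d[1], s*d[0]+cc*d[1]])
for v in [60,120,180,225]:
    row=c[v,240:420]; e=np.where(row>330)[0]+240; l,r=e[0],e[-1]
    print(v,l,r,tomag(ray(im,l,v,.041)).round(4),tomag(ray(im,r,v,.041)).round(4))
s=state();print(tomag(np.array(s['tcp_pos'])))
E
```

```text
60 279 377 [-0.0289  0.1144] [0.029  0.1143]
120 281 374 [-0.0289  0.0798] [0.0287 0.0798]
180 283 370 [-0.0288  0.0418] [0.0278 0.0418]
225 282 368 [-0.0305  0.0107] [0.0277 0.0107]
[-0.00481518  0.01776869]
```

```bash
python3 -m creep '[{"travel":[0,0.015,0],"twist":0},{"travel":[0,0.015,0.05],"twist":0},{"travel":[0,0.015,0.1],"twist":0},{"travel":[0,0.015,0.14],"twist":0},{"travel":[0,0.015,0.17],"twist":0},{"travel":[0,0.015,0.17],"twist":0},{"travel":[0,0.015,0.17],"twist":0}]'
python3 - <<'E'
from h import *
s=state();go(mag(0,.018,.079));print(s['force'])
E
```

```text
time: 10.4
tcp_pos: [0.583, 0.0582, 0.1264]
eef_rot: [-2.311, -2.127, 0.001]
force: [0.7, -0.6, -1.0]
finger_gap: 0.0285
gripper_force: 25.0
travel [-0.001 -0.003  0.007] twist 0 q6 0.14
[ 0.746572   -0.57767344 -1.01266032]
```

```bash
python3 -m creep '[{"travel":[0,0,0.006],"twist":0},{"travel":[0,0,0.006],"twist":0},{"travel":[-0.012,0,0.006],"twist":0},{"travel":[-0.012,0,0.006],"twist":0}]'
python3 -m creep '[{"travel":[0,0,0],"twist":0},{"travel":[0,0,0],"twist":0},{"travel":[0,0,-0.15],"twist":0},{"travel":[0,0,-0.3],"twist":0},{"travel":[0,0,-0.4],"twist":0},{"travel":[0,0,-0.4],"twist":0}]' 46
python3 - <<'E'
from h import *
go([.428,-.09,.20],-TH)
E
```

```text
time: 10.8
tcp_pos: [0.5831, 0.0549, 0.1261]
eef_rot: [-2.311, -2.127, -0.001]
force: [-2.5, 2.5, 3.5]
finger_gap: 0.0288
gripper_force: 25.0
time: 11.4
tcp_pos: [0.5862, 0.0548, 0.2513]
eef_rot: [2.306, 2.123, 0.013]
force: [-0.0, 0.9, 1.3]
finger_gap: 0.0457
gripper_force: 0.0
travel [-0.525 -0.488  0.014] twist -0.005 q6 0.13
```

```bash
cat >> h.py <<'E'
V={2:(.4281,-.1034),3:(.434,-.1632),4:(.4405,-.2223)}
def tomag(p):
    d=np.array(p)[:2]-O; c,s=np.cos(TH),np.sin(TH); return np.array([c*d[0]-s*d[1], s*d[0]+c*d[1]])
def caps(im,z=.089):
    g=cv2.medianBlur(cv2.cvtColor(im['color'],cv2.COLOR_RGB2GRAY),3)
    r=.015*f(im)/((im['W'][2,3]-z)/.96)
    c=cv2.HoughCircles(g,cv2.HOUGH_GRADIENT,1,25,param1=100,param2=16,minRadius=int(r*.8),maxRadius=int(r*1.25))
    out=[]
    for u,v,rr in (c[0] if c is not None else []):
        if im['color'][int(v)-4:int(v)+5,int(u)-4:int(u)+5].min()>140: out.append((int(u),int(v),int(rr),ray(im,u,v,z).round(4)[:2].tolist()))
    return sorted(out,key=lambda o:-o[3][1])
E
python3 -m creep '[{"travel":[-0.525,-0.49,0.014],"twist":0},{"travel":[-0.525,-0.49,0.014],"twist":0},{"travel":[-0.525,-0.49,0.014],"twist":0},{"travel":[-0.525,-0.49,0.014],"twist":0},{"travel":[-0.525,-0.49,0.014],"twist":0},{"travel":[-0.525,-0.49,0.014],"twist":0},{"travel":[-0.525,-0.49,0.014],"twist":0}]'
python3 - <<'E'
from h import *
im=snap('wrist','pics/w5.png')
for c in caps(im): print(c)
for k in V: print(k,proj(im,[*V[k],.089]).round())
go([*V[2],.078],-TH)
t=snap('top','pics/t3.png'); 
for k,p in {1:mag(0,.0155,.09)}.items(): print(proj(t,p).round())
E
```

```text
time: 12.1
tcp_pos: [0.424, -0.09, 0.2409]
eef_rot: [-2.312, -2.127, -0.001]
force: [0.6, -0.3, -0.1]
finger_gap: 0.0463
gripper_force: 0.0
(325, 225, 18, [0.4273, -0.1039])
(340, 298, 19, [0.4342, -0.165])
(352, 355, 19, [0.4405, -0.2188])
2 [327. 225.]
3 [340. 296.]
4 [353. 359.]
travel [-0.045  0.015  0.393] twist -0.005 q6 -0.18
[298. 176.]
```

The rack hasn't moved. Picking vial 2.

```bash
python3 -m creep '[{"travel":[-0.045,0.014,0.1],"twist":0},{"travel":[-0.045,0.014,0.2],"twist":0},{"travel":[-0.045,0.014,0.3],"twist":0},{"travel":[-0.045,0.014,0.39],"twist":0},{"travel":[-0.045,0.014,0.39],"twist":0},{"travel":[-0.045,0.014,0.39],"twist":0}]'
python3 -m creep '[{"travel":[0,0,0],"twist":0},{"travel":[0,0,0],"twist":0},{"travel":[0,0,0],"twist":0},{"travel":[0,0,0],"twist":0},{"travel":[0,0,-0.1],"twist":0},{"travel":[0,0,-0.19],"twist":0},{"travel":[0,0,-0.19],"twist":0},{"travel":[0,0,-0.19],"twist":0}]' 20 25
python3 - <<'E'
from h import *
go(mag(0,.049,.138),-TH)
im=snap('scene','pics/s1.png')
cv2.imwrite('pics/s1c.png',cv2.resize(im['color'][130:300,210:460,::-1],None,fx=3,fy=3,interpolation=cv2.INTER_CUBIC))
E
```

```text
time: 12.8
tcp_pos: [0.4272, -0.1033, 0.1241]
eef_rot: [-2.309, -2.129, 0.001]
force: [0.5, 0.4, 0.3]
finger_gap: 0.0459
gripper_force: 0.0
time: 13.6
tcp_pos: [0.4268, -0.1041, 0.1816]
eef_rot: [2.31, 2.127, 0.001]
force: [-0.9, 1.4, -1.4]
finger_gap: 0.0284
gripper_force: 25.0
travel [ 0.684  0.47  -0.005] twist -0.005 q6 -0.21
```

View pics/s1c.png

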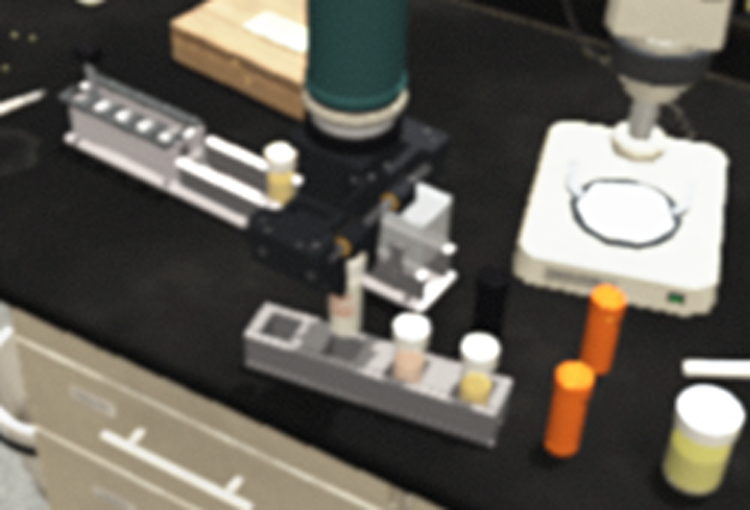

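Vial 1 stands upright in the track (crop 280,170), and vial 2 is held. To clear vial 1, I'll move along y first and then x.

```bash
python3 -m creep '[{"travel":[0.16,0,0],"twist":0},{"travel":[0.32,0,0],"twist":0},{"travel":[0.48,0.08,0],"twist":0},{"travel":[0.6,0.17,0],"twist":0},{"travel":[0.688,0.3,0],"twist":0},{"travel":[0.688,0.42,0],"twist":0},{"travel":[0.688,0.47,0],"twist":0},{"travel":[0.688,0.47,0],"twist":0},{"travel":[0.688,0.47,0],"twist":0}]'
python3 - <<'E'
from h import *
go(mag(0,.0485,.0793),-TH)
E
```

```text
time: 14.55
tcp_pos: [0.5826, 0.0899, 0.1791]
eef_rot: [-2.309, -2.126, 0.006]
force: [-1.1, -0.9, -0.2]
finger_gap: 0.0288
gripper_force: 25.0
travel [-0.004  0.008  0.182] twist -0.006 q6 0.19
```

```bash
python3 -m creep '[{"travel":[-0.003,0.008,0],"twist":0},{"travel":[-0.003,0.008,0.06],"twist":0},{"travel":[-0.003,0.008,0.12],"twist":0},{"travel":[-0.003,0.008,0.16],"twist":0},{"travel":[-0.003,0.008,0.181],"twist":0},{"travel":[-0.003,0.008,0.181],"twist":0},{"travel":[-0.011,0.008,0.181],"twist":0},{"travel":[-0.011,0.008,0.181],"twist":0}]'
python3 -m creep '[{"travel":[0,0,0],"twist":0},{"travel":[0,0,0],"twist":0},{"travel":[0,0,-0.15],"twist":0},{"travel":[0,0,-0.3],"twist":0},{"travel":[0,0,-0.4],"twist":0},{"travel":[0,0,-0.4],"twist":0}]' 46
python3 - <<'E'
from h import *
go([.432,-.145,.20],-TH)
im=snap('wrist','pics/w6.png')
for c in caps(im,.09): print(c,tomag(c[3]).round(4))
E
```

```text
time: 15.35
tcp_pos: [0.5863, 0.0863, 0.1272]
eef_rot: [2.311, 2.128, 0.0]
force: [-0.7, 0.8, -0.0]
finger_gap: 0.0289
gripper_force: 25.0
time: 15.95
tcp_pos: [0.5895, 0.087, 0.2534]
eef_rot: [2.306, 2.123, 0.014]
force: [-0.4, -0.3, 0.4]
finger_gap: 0.046
gripper_force: 0.0
travel [-0.814 -0.462  0.02 ] twist -0.005 q6 0.19
(309, 202, 17, [0.5839, 0.0882]) [-0.0006  0.0483]
(308, 240, 16, [0.5804, 0.0579]) [-0.0016  0.0178]
```

```bash
python3 -m creep '[{"travel":[-0.814,-0.462,0.02],"twist":0},{"travel":[-0.814,-0.462,0.02],"twist":0},{"travel":[-0.814,-0.462,0.02],"twist":0},{"travel":[-0.814,-0.462,0.02],"twist":0},{"travel":[-0.814,-0.462,0.02],"twist":0},{"travel":[-0.814,-0.462,0.02],"twist":0},{"travel":[-0.814,-0.462,0.02],"twist":0},{"travel":[-0.814,-0.462,0.02],"twist":0}]'
python3 - <<'E'
from h import *
im=snap('wrist','pics/w7.png')
for c in caps(im): print(c)
for k in V: print(k,proj(im,[*V[k],.089]).round())
go([*V[3],.078],-TH)
E
```

```text
time: 16.8
tcp_pos: [0.4271, -0.1453, 0.2395]
eef_rot: [-2.312, -2.124, 0.001]
force: [0.5, 1.5, 0.1]
finger_gap: 0.0461
gripper_force: 0.0
(329, 231, 19, [0.4325, -0.1635])
(345, 304, 19, [0.4403, -0.2248])
2 [316. 149.]
3 [331. 231.]
4 [346. 302.]
travel [-0.06   0.027  0.388] twist -0.006 q6 -0.3
```

```bash
python3 -m creep '[{"travel":[-0.06,0.024,0.1],"twist":0},{"travel":[-0.06,0.024,0.2],"twist":0},{"travel":[-0.06,0.024,0.3],"twist":0},{"travel":[-0.06,0.024,0.385],"twist":0},{"travel":[-0.06,0.024,0.385],"twist":0},{"travel":[-0.06,0.024,0.385],"twist":0}]'
python3 -m creep '[{"travel":[0,0,0],"twist":0},{"travel":[0,0,0],"twist":0},{"travel":[0,0,0],"twist":0},{"travel":[0,0,0],"twist":0},{"travel":[0,0,-0.1],"twist":0},{"travel":[0,0,-0.19],"twist":0},{"travel":[0,0,-0.19],"twist":0},{"travel":[0,0,-0.19],"twist":0}]' 20 25
python3 - <<'E'
from h import *
go(mag(0,.0788,.138),-TH); print(state()['force'])
E
```

```text
time: 17.45
tcp_pos: [0.434, -0.1628, 0.125]
eef_rot: [-2.308, -2.129, 0.001]
force: [1.2, -0.1, 0.4]
finger_gap: 0.0459
gripper_force: 0.0
time: 18.25
tcp_pos: [0.434, -0.1641, 0.1829]
eef_rot: [2.31, 2.127, 0.001]
force: [0.4, -0.6, -0.8]
finger_gap: 0.0291
gripper_force: 25.0
travel [ 0.981  0.43  -0.001] twist -0.005 q6 -0.33
[ 0.36365523 -0.607075   -0.79012741]
```

```bash
python3 -m creep '[{"travel":[0.16,0,0],"twist":0},{"travel":[0.32,0,0],"twist":0},{"travel":[0.48,0,0],"twist":0},{"travel":[0.64,0,0],"twist":0},{"travel":[0.8,0.05,0],"twist":0},{"travel":[0.93,0.12,0],"twist":0},{"travel":[0.983,0.26,0],"twist":0},{"travel":[0.983,0.38,0],"twist":0},{"travel":[0.983,0.43,0],"twist":0},{"travel":[0.983,0.43,0],"twist":0}]'
python3 -m creep '[{"travel":[0,0,0],"twist":0},{"travel":[0,0,0],"twist":0}]'
python3 - <<'E'
from h import *
go(mag(0,.0790,.0795),-TH)
E
```

```text
time: 19.25
tcp_pos: [0.5874, 0.1193, 0.1803]
eef_rot: [-2.311, -2.127, 0.003]
force: [0.5, 0.1, -0.9]
finger_gap: 0.0288
gripper_force: 25.0
time: 19.45
tcp_pos: [0.5847, 0.1191, 0.1811]
eef_rot: [-2.31, -2.127, 0.004]
force: [0.0, -0.0, -0.8]
finger_gap: 0.0288
gripper_force: 25.0
travel [-0.     0.008  0.188] twist -0.005 q6 0.24
```

```bash
python3 -m creep '[{"travel":[0,0.008,0],"twist":0},{"travel":[0,0.008,0.06],"twist":0},{"travel":[0,0.008,0.12],"twist":0},{"travel":[0,0.008,0.16],"twist":0},{"travel":[0,0.008,0.184],"twist":0},{"travel":[0,0.008,0.184],"twist":0},{"travel":[-0.01,0.008,0.184],"twist":0},{"travel":[-0.01,0.008,0.184],"twist":0}]'
python3 -m creep '[{"travel":[0,0,0],"twist":0},{"travel":[0,0,0],"twist":0},{"travel":[0,0,-0.15],"twist":0},{"travel":[0,0,-0.3],"twist":0},{"travel":[0,0,-0.4],"twist":0},{"travel":[0,0,-0.4],"twist":0}]' 46
python3 - <<'E'
from h import *
go([.438,-.15,.20],-TH)
im=snap('wrist','pics/w8.png')
for c in caps(im,.09): print(c,tomag(c[3]).round(4))
E
```

```text
time: 20.25
tcp_pos: [0.5889, 0.1161, 0.1277]
eef_rot: [2.311, 2.127, 0.001]
force: [0.1, 0.0, 1.4]
finger_gap: 0.0291
gripper_force: 24.9
time: 20.85
tcp_pos: [0.5918, 0.1167, 0.2535]
eef_rot: [2.307, 2.124, 0.014]
force: [0.2, -0.4, 0.4]
finger_gap: 0.0457
gripper_force: 0.0
travel [-0.929 -0.44   0.02 ] twist -0.005 q6 0.24
(307, 202, 18, [0.5846, 0.1181]) [-0.0023  0.0782]
(310, 244, 21, [0.5839, 0.0841]) [-0.0002  0.0442]
(307, 278, 18, [0.5789, 0.0551]) [-0.0029  0.0149]
```

```bash
python3 -m creep '[{"travel":[-0.929,-0.44,0.02],"twist":0},{"travel":[-0.929,-0.44,0.02],"twist":0},{"travel":[-0.929,-0.44,0.02],"twist":0},{"travel":[-0.929,-0.44,0.02],"twist":0},{"travel":[-0.929,-0.44,0.02],"twist":0},{"travel":[-0.929,-0.44,0.02],"twist":0},{"travel":[-0.929,-0.44,0.02],"twist":0},{"travel":[-0.929,-0.44,0.02],"twist":0},{"travel":[-0.929,-0.44,0.02],"twist":0}]'
python3 - <<'E'
from h import *
im=snap('wrist','pics/w9.png')
for c in caps(im): print(c)
for k in V: print(k,proj(im,[*V[k],.089]).round())
go([*V[4],.078],-TH)
E
```

```text
time: 21.8
tcp_pos: [0.4341, -0.15, 0.2402]
eef_rot: [-2.31, -2.126, 0.0]
force: [1.0, 0.7, 0.5]
finger_gap: 0.0459
gripper_force: 0.0
(331, 293, 19, [0.4374, -0.2194])
2 [305. 143.]
3 [321. 225.]
4 [336. 296.]
travel [-0.24  0.04  0.39] twist -0.003 q6 -0.3
```

```bash
python3 -m creep '[{"travel":[-0.13,0.035,0.05],"twist":0},{"travel":[-0.237,0.035,0.15],"twist":0},{"travel":[-0.237,0.035,0.25],"twist":0},{"travel":[-0.237,0.035,0.33],"twist":0},{"travel":[-0.237,0.035,0.386],"twist":0},{"travel":[-0.237,0.035,0.386],"twist":0},{"travel":[-0.237,0.035,0.386],"twist":0}]'
python3 -m creep '[{"travel":[0,0,0],"twist":0},{"travel":[0,0,0],"twist":0},{"travel":[0,0,0],"twist":0},{"travel":[0,0,0],"twist":0},{"travel":[0,0,-0.1],"twist":0},{"travel":[0,0,-0.19],"twist":0},{"travel":[0,0,-0.19],"twist":0},{"travel":[0,0,-0.19],"twist":0}]' 20 25
python3 - <<'E'
from h import *
go(mag(0,.1095,.138),-TH); print(state()['force'])
E
```

```text
time: 22.55
tcp_pos: [0.4396, -0.2213, 0.1252]
eef_rot: [-2.308, -2.13, 0.0]
force: [0.0, -0.2, 0.4]
finger_gap: 0.0459
gripper_force: 0.0
time: 23.35
tcp_pos: [0.439, -0.2226, 0.1829]
eef_rot: [2.31, 2.127, 0.001]
force: [0.1, 0.2, -0.7]
finger_gap: 0.0291
gripper_force: 25.0
travel [ 1.276  0.397 -0.002] twist -0.005 q6 -0.44
[ 0.14567818  0.17015236 -0.70038528]
```

```bash
python3 -m creep '[{"travel":[0.16,0,0],"twist":0},{"travel":[0.32,0,0],"twist":0},{"travel":[0.48,0,0],"twist":0},{"travel":[0.64,0,0],"twist":0},{"travel":[0.8,0,0],"twist":0},{"travel":[0.93,0,0],"twist":0},{"travel":[1.0,0,0],"twist":0},{"travel":[1.0,0,0],"twist":0}]'
python3 -m creep '[{"travel":[0.14,0.04,0],"twist":0},{"travel":[0.25,0.1,0],"twist":0},{"travel":[0.278,0.22,0],"twist":0},{"travel":[0.278,0.34,0],"twist":0},{"travel":[0.278,0.4,0],"twist":0},{"travel":[0.278,0.4,0],"twist":0},{"travel":[0.278,0.4,0],"twist":0},{"travel":[0.278,0.4,0],"twist":0}]'
python3 - <<'E'
from h import *
go(mag(0,.109,.0797),-TH)
E
```

```text
time: 24.15
tcp_pos: [0.4624, 0.0787, 0.1806]
eef_rot: [-2.306, -2.131, 0.003]
force: [0.5, -0.4, -1.2]
finger_gap: 0.0284
gripper_force: 25.0
time: 24.95
tcp_pos: [0.5884, 0.149, 0.1813]
eef_rot: [-2.311, -2.126, 0.004]
force: [0.2, 0.9, -0.0]
finger_gap: 0.0283
gripper_force: 25.0
travel [-0.001  0.004  0.188] twist -0.006 q6 0.29
```

```bash
python3 -m creep '[{"travel":[0,0.004,0],"twist":0},{"travel":[0,0.004,0.06],"twist":0},{"travel":[0,0.004,0.12],"twist":0},{"travel":[0,0.004,0.16],"twist":0},{"travel":[0,0.004,0.184],"twist":0},{"travel":[0,0.004,0.184],"twist":0},{"travel":[-0.01,0.004,0.184],"twist":0},{"travel":[-0.012,0.004,0.184],"twist":0}]'
python3 -m creep '[{"travel":[0,0,0],"twist":0},{"travel":[0,0,0],"twist":0},{"travel":[0,0,-0.15],"twist":0},{"travel":[0,0,-0.3],"twist":0},{"travel":[0,0,-0.45],"twist":0},{"travel":[0,0,-0.45],"twist":0},{"travel":[0,0,-0.45],"twist":0}]' 48
python3 - <<'E'
from h import *
im=snap('wrist','pics/w10.png')
for c in caps(im,.09): print(c,tomag(c[3]).round(4))
go(mag(0,.25,.2),MY)
E
```

```text
time: 25.75
tcp_pos: [0.591, 0.146, 0.1275]
eef_rot: [2.311, 2.128, 0.001]
force: [-0.5, 0.6, 0.3]
finger_gap: 0.029
gripper_force: 25.0
time: 26.45
tcp_pos: [0.5918, 0.1463, 0.2643]
eef_rot: [2.31, 2.127, 0.005]
force: [0.7, -0.6, -0.1]
finger_gap: 0.0477
gripper_force: 0.0
(312, 198, 18, [0.5871, 0.1474]) [-0.0021  0.1076]
(313, 231, 19, [0.5855, 0.12]) [-0.0015  0.0801]
(315, 268, 15, [0.5843, 0.0873]) [-0.0001  0.0474]
(312, 303, 18, [0.5789, 0.0546]) [-0.0029  0.0144]
travel [ 0.478 -0.006  0.056] twist 3.137 q6 0.28
```

View pics/w10.png

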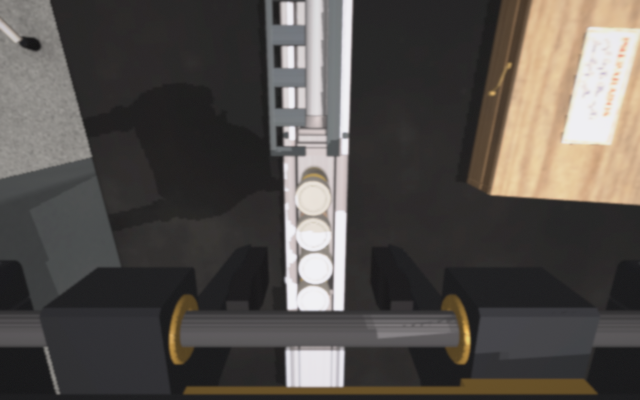

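The row is standing in the track, with caps at (313,198), (313,234), (315,267) and (313,302). On to the lever knob.

```bash
python3 -m creep '[{"travel":[0.56,0,0],"twist":-1},{"travel":[0.56,0,0],"twist":-1},{"travel":[0.56,0,0],"twist":-1},{"travel":[0.56,0,0],"twist":-1}]'
python3 -m creep '[{"travel":[0,0,0],"twist":-1},{"travel":[0,0,0],"twist":-1},{"travel":[0,0,0],"twist":-1},{"travel":[0,0,0],"twist":-1}]'
python3 -m creep '[{"travel":[0,0,0],"twist":-1},{"travel":[0,0,0],"twist":-1},{"travel":[0,0,0],"twist":-1},{"travel":[0,0,0],"twist":-1}]'
python3 - <<'E'
from h import *
go(mag(0,.274,.16),MY);go(mag(0,.274,.108),MY)
im=snap('wrist','pics/w11.png'); print(proj(im,mag(0,.274,.108)))
g=cv2.cvtColor(im['color'],cv2.COLOR_RGB2GRAY)
E
```

```text
time: 26.9
tcp_pos: [0.6033, 0.3171, 0.2589]
eef_rot: [-1.702, -2.636, 0.004]
force: [0.5, 0.1, 0.1]
finger_gap: 0.0479
gripper_force: 0.0
time: 27.3
tcp_pos: [0.6037, 0.3126, 0.2593]
eef_rot: [-1.002, -2.974, 0.006]
force: [0.4, 0.1, -0.2]
finger_gap: 0.0483
gripper_force: 0.0
time: 27.7
tcp_pos: [0.6038, 0.3124, 0.2594]
eef_rot: [-0.235, -3.129, 0.004]
force: [-0.6, -0.1, 0.1]
finger_gap: 0.048
gripper_force: 0.0
travel [0.003 0.003 0.18 ] twist -0.14 q6 -0.98
travel [0.003 0.003 0.354] twist -0.14 q6 -0.98
[321.42012918 207.79602539]
```

```bash
python3 -m creep '[{"travel":[0.003,0.003,0.1],"twist":-0.14},{"travel":[0.003,0.003,0.22],"twist":-0.14},{"travel":[0.003,0.003,0.3],"twist":-0.14},{"travel":[0.003,0.003,0.35],"twist":-0.14},{"travel":[0.003,0.003,0.35],"twist":-0.14}]'
python3 -m creep '[{"travel":[0,0,0],"twist":0},{"travel":[0,0,0],"twist":0},{"travel":[0,0,0],"twist":0},{"travel":[0,0,0],"twist":0}]' 20 12
python3 - <<'E'
from h import *
for p in [(0,.274,.108),(0,.184,.108)]: go(mag(*p),MY)
E
```

```text
time: 28.25
tcp_pos: [0.6018, 0.3132, 0.1529]
eef_rot: [-0.132, -3.132, 0.006]
force: [0.3, -0.2, 0.2]
finger_gap: 0.0479
gripper_force: 0.0
time: 28.65
tcp_pos: [0.605, 0.3147, 0.1591]
eef_rot: [0.131, 3.136, 0.001]
force: [0.1, -2.0, 3.1]
finger_gap: 0.0261
gripper_force: 12.0
travel [ 0.008 -0.006  0.019] twist -0.007 q6 -1.04
travel [ 0.008 -0.306  0.019] twist -0.007 q6 -1.04
```

The locked position for four vials is follower 0.03, so I draw it only 30 mm forward (knob at y = 0.244).

```bash
python3 -m creep '[{"travel":[0.006,-0.03,0.012],"twist":0},{"travel":[0.006,-0.07,0.012],"twist":0},{"travel":[0.006,-0.105,0.012],"twist":0},{"travel":[0.006,-0.105,0.012],"twist":0},{"travel":[0.006,-0.105,0.012],"twist":0}]'
python3 - <<'E'
from h import *
for p in [(0,.244,.108),(-.0118,.244,.107),(-.0233,.244,.1039),(-.0344,.244,.0987),(-.0437,.244,.092)]: go(mag(*p),MY)
print(state()['force'])
E
```

```text
time: 29.15
tcp_pos: [0.6021, 0.2837, 0.1582]
eef_rot: [0.131, 3.132, 0.004]
force: [0.1, -1.9, 11.7]
finger_gap: 0.0259
gripper_force: 12.0
travel [ 0.008 -0.003  0.016] twist -0.007 q6 -1.08
travel [ 0.047 -0.003  0.019] twist -0.007 q6 -1.08
travel [ 0.085 -0.003  0.029] twist -0.007 q6 -1.08
travel [ 0.123 -0.003  0.046] twist -0.007 q6 -1.08
travel [ 0.154 -0.003  0.069] twist -0.007 q6 -1.08
[ 0.14256278 -1.90085516 11.7012357 ]
```

```bash
python3 -m creep '[{"travel":[0.04,-0.003,0.0],"twist":0},{"travel":[0.08,-0.003,0.01],"twist":0},{"travel":[0.115,-0.003,0.027],"twist":0},{"travel":[0.146,-0.003,0.048],"twist":0},{"travel":[0.15,-0.003,0.052],"twist":0},{"travel":[0.15,-0.003,0.052],"twist":0}]'
python3 - <<'E'
from h import *
go(mag(-.0437,.244,.092),MY)
s=state();print(s['force'],tomag(s['tcp_pos']))
E
```

```text
time: 29.75
tcp_pos: [0.5563, 0.2866, 0.1399]
eef_rot: [0.129, 3.133, 0.002]
force: [5.7, -0.8, 9.0]
finger_gap: 0.0259
gripper_force: 12.0
travel [0.    0.    0.009] twist -0.005 q6 -1.05
[ 5.72523707 -0.84530581  8.96052552] [-0.04388847  0.24390544]
```

```bash
python3 -m creep '[{"travel":[0.012,0,0.015],"twist":0},{"travel":[0.012,0,0.02],"twist":0},{"travel":[0.012,0,0.02],"twist":0}]'
python3 -m creep '[{"travel":[0,0,0],"twist":0},{"travel":[0,0,0],"twist":0},{"travel":[0,0,0],"twist":0},{"travel":[0,0,-0.1],"twist":0},{"travel":[0,0,-0.25],"twist":0},{"travel":[0,0,-0.4],"twist":0},{"travel":[0,0,-0.4],"twist":0}]' 50
python3 -m creep '[{"travel":[0,-0.16,-0.1],"twist":0},{"travel":[0,-0.32,-0.1],"twist":0},{"travel":[0,-0.48,-0.1],"twist":0},{"travel":[0,-0.5,-0.1],"twist":0},{"travel":[0,-0.5,-0.1],"twist":0},{"travel":[0,-0.5,-0.1],"twist":0}]'
python3 - <<'E'
from h import *
im=snap('wrist','pics/w12.png'); print(proj(im,mag(-.0437,.244,.092)),proj(im,mag(0,.124,.05)),proj(im,mag(0,-.083,.128)))
E
```

```text
time: 30.05
tcp_pos: [0.5533, 0.2872, 0.1351]
eef_rot: [0.129, 3.132, 0.003]
force: [3.0, -1.8, 14.6]
finger_gap: 0.0258
gripper_force: 12.0
time: 30.75
tcp_pos: [0.5538, 0.288, 0.2589]
eef_rot: [0.13, 3.129, 0.008]
force: [0.8, 0.5, 0.6]
finger_gap: 0.0498
gripper_force: 0.0
time: 31.35
tcp_pos: [0.5382, 0.1376, 0.2809]
eef_rot: [-0.131, -3.137, -0.001]
force: [0.1, 0.6, -0.7]
finger_gap: 0.0501
gripper_force: 0.0
[501.53731034 202.61776644] [350.59226023 233.88755277] [ 87.83765942 272.2110658 ]
```

View pics/w12.png

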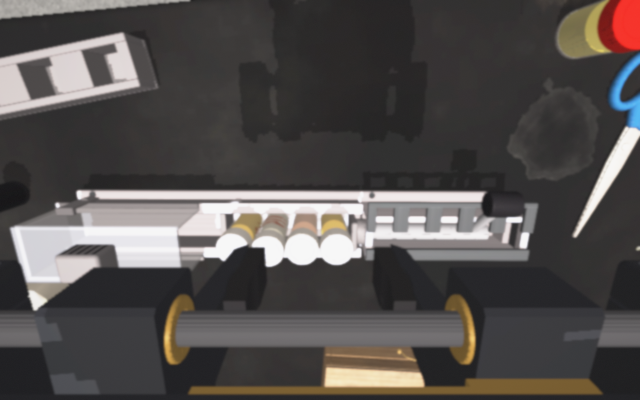

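The knob is at (504,204), where the model puts locked at 0.03 (501,203). The four caps are snug at (233..336, 247), with the follower face right behind them. Now the cover.

```bash
python3 -m creep '[{"travel":[-0.06,-0.16,0],"twist":0},{"travel":[-0.08,-0.32,0],"twist":0},{"travel":[-0.08,-0.48,0],"twist":0},{"travel":[-0.08,-0.57,0],"twist":0},{"travel":[-0.08,-0.57,0],"twist":0},{"travel":[-0.08,-0.57,0],"twist":0}]' 56
python3 - <<'E'
from h import *
im=snap('wrist','pics/w13.png'); print(proj(im,mag(0,-.083,.128)),tomag(state()['tcp_pos']))
cv2.imwrite('pics/w13c.png',im['color'][100:380,120:520,::-1])
go(mag(0,-.083,.125),MY)
E
```

```text
time: 32.0
tcp_pos: [0.5486, -0.0344, 0.2816]
eef_rot: [-0.131, -3.138, -0.002]
force: [-0.3, -0.5, -0.0]
finger_gap: 0.056
gripper_force: 0.0
[311.3791517  241.53309087] [-0.02594713 -0.07618948]
travel [-0.087 -0.023  0.371] twist -0.004 q6 -1.6
```

View pics/w13c.png

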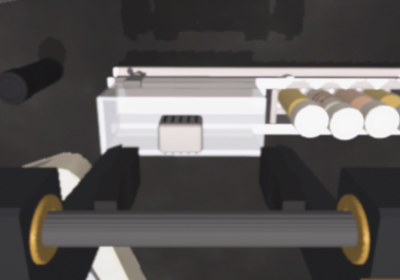

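Block top is at full-frame (301,239), so y ≈ -0.090.

```bash
python3 -m creep '[{"travel":[-0.083,-0.046,0.1],"twist":0},{"travel":[-0.083,-0.046,0.2],"twist":0},{"travel":[-0.083,-0.046,0.3],"twist":0},{"travel":[-0.083,-0.046,0.36],"twist":0},{"travel":[-0.083,-0.046,0.36],"twist":0},{"travel":[-0.083,-0.046,0.36],"twist":0}]'
python3 -m creep '[{"travel":[0,0,0],"twist":0},{"travel":[0,0,0],"twist":0},{"travel":[0,0,0],"twist":0},{"travel":[0,0,0],"twist":0},{"travel":[0,0,0],"twist":0}]' 25 20
python3 - <<'E'
from h import *
s=state();print(tomag(s['tcp_pos']));go(mag(0,.065,.125),MY)
E
```

```text
time: 32.65
tcp_pos: [0.5722, -0.0496, 0.174]
eef_rot: [-0.127, -3.138, -0.001]
force: [-0.6, 0.1, 0.5]
finger_gap: 0.0561
gripper_force: 0.0
time: 33.15
tcp_pos: [0.5728, -0.0512, 0.1754]
eef_rot: [0.131, 3.136, 0.0]
force: [0.1, 1.9, 6.8]
finger_gap: 0.0336
gripper_force: 20.0
[-0.00050535 -0.09150981]
travel [0.001 0.522 0.017] twist -0.007 q6 -1.62
```

```bash
python3 -m creep '[{"travel":[0.001,0.05,0],"twist":0},{"travel":[0.001,0.1,0],"twist":0},{"travel":[0.001,0.15,0],"twist":0},{"travel":[0.001,0.2,0],"twist":0},{"travel":[0.001,0.25,0],"twist":0},{"travel":[0.001,0.3,0],"twist":0},{"travel":[0.001,0.35,0],"twist":0},{"travel":[0.001,0.4,0],"twist":0},{"travel":[0.001,0.43,0],"twist":0},{"travel":[0.001,0.43,0],"twist":0}]'
python3 - <<'E'
from h import *
s=state();print(tomag(s['tcp_pos']));go(mag(0,.064,.125),MY)
E
```

```text
time: 34.15
tcp_pos: [0.584, 0.0789, 0.1754]
eef_rot: [0.129, 3.135, 0.002]
force: [3.3, 1.0, 5.3]
finger_gap: 0.0336
gripper_force: 20.0
[0.00029601 0.03900619]
travel [0.002 0.083 0.017] twist -0.005 q6 -1.4
```

```bash
python3 -m creep '[{"travel":[0,0.03,0],"twist":0},{"travel":[0,0.06,0],"twist":0},{"travel":[0,0.08,0],"twist":0},{"travel":[0,0.09,0],"twist":0},{"travel":[0,0.1,0],"twist":0},{"travel":[0,0.1,0],"twist":0}]' - 30
python3 - <<'E'
from h import *
s=state();print(tomag(s['tcp_pos']),s['force'])
E
```

```text
time: 34.75
tcp_pos: [0.5864, 0.1054, 0.1754]
eef_rot: [0.129, 3.135, -0.006]
force: [2.3, -10.3, 7.4]
finger_gap: 0.0338
gripper_force: 30.0
[0.00051521 0.06560192] [  2.30867271 -10.28703959   7.42484409]
```

```bash
python3 -m creep '[{"travel":[0,0.02,0],"twist":0},{"travel":[0,0.03,0],"twist":0},{"travel":[0,0.03,0],"twist":0}]'
python3 - <<'E'
from h import *
s=state();print(tomag(s['tcp_pos']),s['force'])
E
python3 -m creep '[{"travel":[0,-0.035,0],"twist":0},{"travel":[0,-0.05,0],"twist":0},{"travel":[0,-0.06,0],"twist":0},{"travel":[0,-0.06,0],"twist":0}]'
python3 - <<'E'
from h import *
s=state();print(tomag(s['tcp_pos']),s['force'])
E
```

```text
time: 35.05
tcp_pos: [0.5865, 0.1065, 0.1751]
eef_rot: [0.125, 3.138, -0.029]
force: [0.2, -36.6, 11.1]
finger_gap: 0.0337
gripper_force: 30.0
[0.00053532 0.06677886] [  0.24750265 -36.55357182  11.06460194]
time: 35.45
tcp_pos: [0.5858, 0.1019, 0.1747]
eef_rot: [0.133, 3.134, 0.012]
force: [5.7, 13.9, -0.2]
finger_gap: 0.0339
gripper_force: 30.0
[0.00020904 0.06211955] [ 5.69901591 13.88304135 -0.15688421]
```

It hit the stop, and a 14 N pull-back doesn't move it, so the tab has clicked. Releasing and retreating.

```bash
python3 -m creep '[{"travel":[0,0.02,0],"twist":0},{"travel":[0,0.02,0],"twist":0}]'
python3 -m creep '[{"travel":[0,0,0],"twist":0},{"travel":[0,0,0],"twist":0},{"travel":[0,0,0],"twist":0},{"travel":[0,0,-0.1],"twist":0},{"travel":[0,0,-0.25],"twist":0},{"travel":[0.1,0,-0.4],"twist":0},{"travel":[0.1,0,-0.4],"twist":0},{"travel":[0.1,0,-0.4],"twist":0}]' 60
python3 - <<'E'
from h import *
im=snap('wrist','pics/w14.png'); print(proj(im,mag(0,.064,.128)),proj(im,mag(-.0437,.244,.092)))
cv2.imwrite('pics/w14c.png',cv2.resize(im['color'][130:330,150:640,::-1],None,fx=1.6,fy=1.6))
E
```

```text
time: 35.65
tcp_pos: [0.5861, 0.105, 0.1747]
eef_rot: [0.13, 3.135, 0.001]
force: [4.7, -1.1, 2.9]
finger_gap: 0.0336
gripper_force: 30.0
time: 36.45
tcp_pos: [0.5547, 0.1069, 0.2956]
eef_rot: [0.13, 3.136, 0.001]
force: [0.2, -0.1, -0.2]
finger_gap: 0.0601
gripper_force: 0.0
[319.02962869 240.07113263] [530.37985438 175.46210883]
```

View pics/w14c.png

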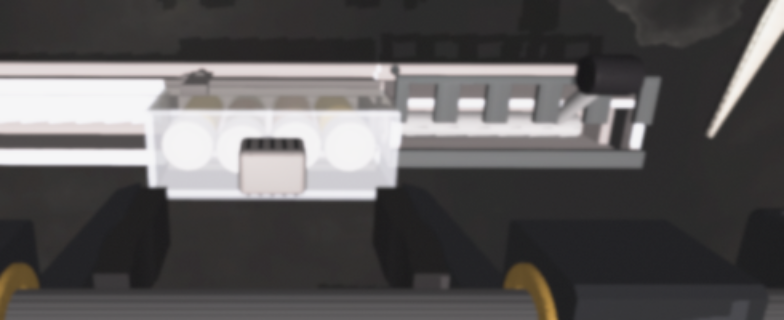

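The cover sits over the four upright vials with its block at crop (272,170). The lever is still down in its notch at crop (610,75), and the robot is clear.

```bash
python3 -c "
from rig import job
print(job.close_job())"
```

```text
the job is handed in; nothing more can be done
None
```

I handed the job in at about 36 s on the robot's clock: all four vials stand in the track, the follower is locked behind them at the 0.03 notch, the cover is clicked shut (it held a 14 N pull-back), and the jars were not touched.

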